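# Set the washed bonsai set out to dry

### The job

The little bonsai set was left stacked after washing: take it apart from the top down and set each piece out to dry, right way up and in the middle of its own place, finishing one before starting the next. The pot goes on the round turntable, then the saucer on the six-sided cork mat, then the mesh square flat on the small pile of square tiles, and last the oblong tray on the slatted stand, lengthwise along it. Put the pieces down gently without dropping or knocking any, let go of each, and leave the rake-tweezer tool and the glass jar where they are.

Things in the scene. Friction and masses are not known exactly. Their poses are not given: they have to be found in the camera images.
- pot_c (a point): Small round terracotta pot, open on top, 50 mm tall, mouth up; topmost in the stack. Its top 20 mm is a straight rim band 46 mm in diameter, wall 5 mm; below, it narrows to 34 mm at the foot. Point: on its axis, half-way up (25 mm above the foot); z up. It stands on the saucer's floor, so the saucer's rim comes 12 mm up around its foot.
- saucer_c (a point): Small round terracotta saucer, 56 mm outside diameter with a nearly straight outer wall, 16 mm tall, wall 4 mm, floor 4 mm; second in the stack, under the pot, lying on the mesh. The point is on its axis, half-way up (8 mm above its underside); z is up.
- mesh_c (a point): Square of stiff grey plastic mesh, 60 x 60 mm, 6 mm thick; third in the stack, under the saucer, lying across the rims of the tray's two long walls. Point: its centre, half-way through (z up). x and y run along its sides, x nearly along the tray's length. In the stack, grip it along x (on the two sides facing the tray's short ends): there some 30 mm is free on each side and 18 mm below it.
- tray_c (a point): Oblong glazed ceramic bonsai tray, open at the top, 150 mm (x) by 66 mm (y), 26 mm tall, wall and floor 8 mm; the bottom of the stack, standing on the bench. The point is at its centre, half-way up (13 mm above its underside); x is its long direction, z up.
- turntable_top (a point): Place of the pot: round wooden turntable, disc 110 mm in diameter on a low dark steel foot, 24 mm tall in all, flat; it is fixed and does not turn. The point is the centre of its top face.
- cork_top (a point): Place of the saucer: six-sided flat cork mat, 110 mm across its corners, 10 mm thick, fixed. The point is the centre of its top face.
- tilepile_top (a point): Place of the mesh: small square pile of three terracotta tiles, 48 x 48 mm, 24 mm tall, fixed; it is smaller than the mesh, which overhangs it all round. The point is the centre of its top face; x and y run parallel to its sides.
- stand_top (a point): Place of the tray: low dark wooden stand with five slats, 190 mm (x, along the slats) by 100 mm (y), 28 mm tall, flat top, fixed. The point is the centre of its top face; x is its long direction.
- raketool_c (a point): Bystander, to be left alone: stainless combined rake and tweezers, 200 mm long, 16 mm wide, 10 mm thick, lying on the far side of the bench. The point is at its centre, 5 mm above the bench; x is its long direction.
- jar_c (a point): Bystander, to be left alone: glass jar with a steel cap, 56 mm in diameter, 75 mm tall, standing upright. The point is on its axis, half-way up.
Mind the look-alikes: they are no part of the job. Leave any blue look-alike of the part that bears pot_c alone.

How it is judged:
On the way, in this order (a step that is already met when the one before it is completed fails the run):
1. The pot stands on the turntable, released (horizontal distance between pot_c and turntable_top below 0.015 m and z of pot_c in the frame of turntable_top between 0.021 and 0.03 m and angle between pot_c's own z axis and vertical below 0.12 rad and linear speed of pot below 0.03 m/s and contact force between pot and the fingers below 0.05 N), for 0.2 s.
2. then the saucer lies on the cork mat, released (horizontal distance between saucer_c and cork_top below 0.015 m and z of saucer_c in the frame of cork_top between 0.004 and 0.013 m and angle between saucer_c's own z axis and vertical below 0.12 rad and linear speed of saucer below 0.03 m/s and contact force between saucer and the fingers below 0.05 N), for 0.2 s.
3. then the mesh lies on the tile pile, released (horizontal distance between mesh_c and tilepile_top below 0.012 m and z of mesh_c in the frame of tilepile_top between -0.001 and 0.008 m and angle between mesh_c's own z axis and vertical below 0.12 rad and linear speed of mesh below 0.03 m/s and contact force between mesh and the fingers below 0.05 N), for 0.2 s.
4. then the tray stands lengthwise on the slatted stand, released (horizontal distance between tray_c and stand_top below 0.015 m and z of tray_c in the frame of stand_top between 0.009 and 0.018 m and angle between tray_c's own z axis and vertical below 0.12 rad and linear speed of tray below 0.03 m/s and contact force between tray and the fingers below 0.05 N and angle between the x axis of tray_c and the x axis of stand_top, either way round below 0.2 rad), for 0.2 s.
At the end, for the whole second after the job is handed in: All four pieces rest upright (within 0.12 rad) on the tops of their places, released and still: pot on turntable, saucer on cork mat and tray on stand each within 15 mm of the centre, mesh within 12 mm of the centre of the tile pile, the tray's long direction within 0.2 rad of the stand's (all of step 1 and all of step 2 and all of step 3 and all of step 4); the robot touches nothing.
It fails at once if a piece is dropped, thrown or knocked (moves faster than 0.5 m/s while not held) ((contact force between pot and the fingers below 0.05 N and linear speed of pot above 0.5 m/s) or (contact force between saucer and the fingers below 0.05 N and linear speed of saucer above 0.5 m/s) or (contact force between mesh and the fingers below 0.05 N and linear speed of mesh above 0.5 m/s) or (contact force between tray and the fingers below 0.05 N and linear speed of tray above 0.5 m/s)).
It fails at once if the rake-tweezer tool is shifted by more than 3 cm (distance of raketool_c from where it was at the start of the episode above 0.03 m).
It fails at once if the glass jar is shifted or knocked over (its centre moves by more than 3 cm) (distance of jar_c from where it was at the start of the episode above 0.03 m).
It also fails if it takes over 125 s, if anything falls off the work surface, if the arm or the gripper's body presses on something with over 40 N, if the wrist force passes 120 N, or if a joint passes its speed limit or range.

### The arm

A 7-joint arm with a two-finger parallel gripper is mounted at the origin on the work surface. World frame = base frame: x ahead of the robot, y to its left, z up, the work surface at z = 0. Lengths are in m, angles in rad, forces in N, time in s.
With the tool pointing down it reaches from about 0.35 to 0.9 m from the base axis. Payload 19.9 kg.
Tool frame: the origin (TCP) lies on the centre line of the jaws, within the pads' length; the fingertips stand 11 mm ahead of it and the grasp point (between the pads) lies 8 mm behind it; z points along the fingers, y is the line along which they close (so a half turn about z gives the same grasp; the last joint's range is limited). The gripper opens to 94 mm and grips with 3 to 60 N. Pads are 16 mm wide; open, the fingers measure 119 mm over their backs; the gripper's body (75 mm by 177 mm) begins 78 mm behind the grasp point.
Start: joints at [-1.339, 0.417, -0.01, 1.614, 0.005, 1.111, -0.053], TCP at [0.168, 0.602, 0.216] pointing down, gripper open.
Joint ranges: [-2.81, 2.81], [-0.39, 2.02], [-1.27, 1.25], [0.06, 2.57], [-1.19, 4.33], [0.19, 2], [-2.82, 2.82]. Speed limits (rad/s): [1.89, 1.89, 2.39, 2.39, 3.01, 3.01, 3.01].

### API

Orientations are given as a 3x3 rotation matrix whose columns are the frame's x, y, z axes.
In Python, from plant import env gives the robot as it stands.
- The arm moves only by the tool servo_tool, never from a script. Its argument "increments" is one flat list of numbers, 7 for each row, row after row: the shift along the tool's x, y, z in mm, then the turn, a rotation vector about the tool's x, y, z in degrees, then the closure, from 0 (fully open) to 1 (shut). A call has exactly 8 rows; each row is the pose to reach, as a shift and turn from the pose commanded when the call began, along the tool's axes at that moment; what a row does not reach only later rows make up. A row lasts 1/8 s, in which the tool goes at most 62.5 mm and 10.7 degrees, less where a joint would pass 70% of its speed; a pose out of reach is approached as far as the arm can. A call with a gripper value outside its range is refused whole. The fingers move at their own pace and stop on an object; the grip force is fixed at half the most. Time passes only in rows, so rows that repeat a pose let the fingers close, or fill a call up. It gives the time, the measured TCP pose, the force, the opening and the grip force at its end, in the units of the state.
- env.observe(): the state, without advancing time (a new reading comes with each control period).
- env.capture(name): name is "scene" or "top" or "wrist"; returns the picture (400x640x3 uint8, red, green, blue); there is no depth.
- env.camera_params(name): a dict with "fx", "fy", "cx", "cy" (pixels), "camera_from_world" (4x4, takes a point from world to camera coordinates). Camera axes: x right, y up, looking along -z (the intrinsics and any distortion apply to the point x, -y, -z); pixel columns grow to the right and rows downward; lengths in m; the calibration is good to about 2 mm. A picture is of the moment at which its call begins: read the wrist's pose just before it. camera_params takes no time and is no camera call; for the wrist camera it gives the pose at the moment of the call.
- env.hand_in(): hands the job in; it is judged then, once.
The state is a dict: "clock": time; "q": joint angles; "dq": joint speeds; "effort": joint torques, N m; "eef_pos": TCP position; "orientation": TCP orientation; "wrist_force": force on the tool from outside, world axes, zero at the start; "wrist_torque": the same for the moment, N m; "finger_gap": opening from 0.0 (shut) to 1.0 (fully open); "grip_force": force on a finger pad.
Only numpy, scipy, OpenCV 4.12 (cv2) and the standard library are available. Lean on these libraries where they do the work, as an engineer would, in place of code of your own. Each camera call takes 0.05 s, during which the arm holds its last target. There are 200 camera calls.

## Working session

There is one attempt and no reset: what is moved stays moved. The work goes in short steps, Python scripts to look and compute and a tool call to move; the robot and the scene stay as the last step left them, time stands still between calls to the robot, and variables do not carry over. Pictures are saved under pics/ and viewed, at most 17 in all, crops included, and the job is handed in when it is done.

Besides the shell and the picture viewer there is one more tool, called after "Request:" by a JSON object that holds its "fn" and its "kwargs", one argument or row to a line. servo_tool: Moves the arm, as the interface text tells. Its arguments: {"type":"object","properties":{"increments":{"type":"array","items":{"type":"number"}}},"required":["increments"]}

```bash
mkdir -p pics; ls
python3 - <<'E'
from plant import env
import cv2,numpy as np
s=env.observe()
print({k:np.round(v,3).tolist() for k,v in s.items()})
for n in("top","scene"):
    cv2.imwrite(f"pics/{n}0.png",env.capture(n)[:,:,::-1])
    p=env.camera_params(n); print(n,{k:np.round(v,3).tolist() if k!='distortion' else v for k,v in p.items()})
E
```

```text
pics
{'clock': 0.0, 'q': [-1.339, 0.418, -0.01, 1.614, 0.005, 1.111, -0.053], 'dq': [-0.002, -0.0, 0.001, 0.001, 0.001, 0.0, 0.0], 'effort': [0.0, -85.128, 0.639, -42.598, -0.049, 0.019, 0.0], 'eef_pos': [0.168, 0.602, 0.216], 'orientation': [[-0.963, 0.269, -0.0], [0.269, 0.963, -0.001], [-0.0, -0.001, -1.0]], 'wrist_force': [-0.818, 0.363, -0.13], 'wrist_torque': [0.018, 0.0, 0.001], 'grip_force': 0.0, 'finger_gap': 1.005}
top {'fx': 473.554, 'fy': 473.554, 'cx': 322.571, 'cy': 198.631, 'camera_from_world': [[0.008, -1.0, -0.019, -0.027], [0.993, 0.006, 0.119, -0.573], [-0.119, -0.019, 0.993, -1.462], [0.0, 0.0, 0.0, 1.0]]}
scene {'fx': 384.325, 'fy': 384.325, 'cx': 320.086, 'cy': 201.676, 'camera_from_world': [[-0.87, 0.493, -0.003, 0.497], [-0.382, -0.67, 0.637, 0.143], [0.312, 0.555, 0.771, -1.114], [0.0, 0.0, 0.0, 1.0]]}
```

View pics/top0.png

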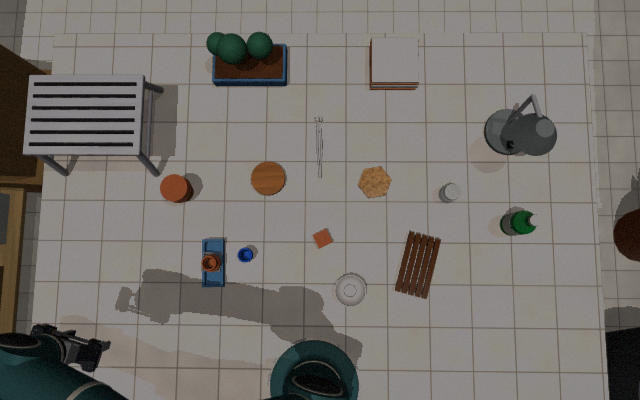

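View pics/scene0.png

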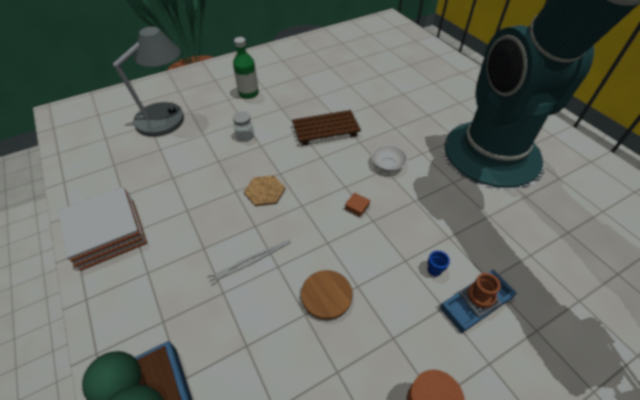

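The top view shows the stack at about (211,262) with the blue decoy pot at (246,255). The turntable is at (268,179), the cork at (375,182), the tiles at (322,238), the stand at (418,265) and the jar at (449,192). The scene view agrees.

```bash
cat > h.py <<'E'
from plant import env
import cv2,numpy as np
def ray(n,uv,z,p=None):
    p=p or env.camera_params(n); T=np.array(p["camera_from_world"]); R=T[:3,:3]; c=-R.T@T[:3,3]
    uv=np.atleast_2d(np.asarray(uv,float))
    d=np.c_[(uv[:,0]-p["cx"])/p["fx"],-(uv[:,1]-p["cy"])/p["fy"],-np.ones(len(uv))]@R
    return c+d*((z-c[2])/d[:,2])[:,None]
def proj(n,X,p=None):
    p=p or env.camera_params(n); T=np.array(p["camera_from_world"]); X=np.atleast_2d(X)@T[:3,:3].T+T[:3,3]
    return np.c_[p["cx"]+p["fx"]*X[:,0]/-X[:,2],p["cy"]-p["fy"]*X[:,1]/-X[:,2]]
def blob(img,lo,hi,roi,close=0):
    """largest contour of an HSV mask inside roi (x0,y0,x1,y1)"""
    x0,y0,x1,y1=roi; h=cv2.cvtColor(img,cv2.COLOR_RGB2HSV)[y0:y1,x0:x1]
    m=cv2.inRange(h,lo,hi)
    if close: m=cv2.morphologyEx(m,cv2.MORPH_CLOSE,np.ones((close,close),np.uint8))
    cs,_=cv2.findContours(m,cv2.RETR_EXTERNAL,cv2.CHAIN_APPROX_NONE,offset=(x0,y0))
    return max(cs,key=cv2.contourArea)
def rect(c,z,n,p=None):
    P=ray(n,c.reshape(-1,2),z,p)[:,:2]
    r=cv2.minAreaRect((P*1000).astype(np.float32)); return np.round(r[0],1),np.round(r[1],1),round(r[2],1)
E
python3 - <<'E'
from h import *
im=cv2.imread("pics/top0.png")[:,:,::-1].copy()
h=cv2.cvtColor(im,cv2.COLOR_RGB2HSV)
for n,u,v in[("tt",268,179),("cork",375,182),("tile",322,238),("slat",418,265),("pot",204,262),("tray",214,283),("bluepot",246,255),("bench",300,210)]:print(n,h[v,u])
for n,roi,z,lo,hi,cl in[("tt",(240,155,295,205),.024,(5,90,60),(22,255,255),0),("cork",(350,160,400,205),.01,(8,60,60),(25,255,255),0),
 ("tile",(305,222,340,255),.024,(0,80,60),(20,255,255),0),("stand",(385,220,450,305),.028,(0,80,30),(20,255,255),7),
 ("tray",(190,230,228,295),.026,(98,80,40),(115,255,255),9),("pot",(190,240,228,285),.1,(0,110,40),(18,255,255),3)]:
    c=blob(im,lo,hi,roi,cl); print(n,rect(c,z,"top"),cv2.boundingRect(c))
E
```

```text
tt [ 14 173 118]
cork [ 15 146 136]
tile [  9 170 129]
slat [ 10 180  65]
pot [  8 170  66]
tray [104 142  70]
bluepot [110 203 141]
bench [174   9 140]
tt (array([641.7, 154.3]), array([107.3, 106.1]), 1.0) (251, 161, 34, 34)
cork (array([ 632.3, -189. ]), array([ 95.8, 108.4]), 68.5) (358, 166, 34, 32)
tile (array([449. , -22.4]), array([46.4, 47.9]), 27.0) (313, 229, 20, 20)
stand (array([ 369.6, -320.6]), array([ 99.5, 189.5]), 75.3) (395, 231, 46, 68)
tray (array([370.8, 315. ]), array([147.7,  79.2]), 1.9) (202, 239, 26, 48)
pot (array([370.8, 308.1]), array([51. , 54.5]), 27.1) (201, 254, 20, 18)
```

Request:
{"fn": "servo_tool", "kwargs": {
  "increments": [-30,-25,0,0,0,-2,0,-85,-70,0,0,0,-5,0,-140,-115,0,0,0,-8,0,-190,-160,0,0,0,-11,0,-235,-195,0,0,0,-14,0,-265,-220,0,0,0,-15.6,0,-273,-227,0,0,0,-15.6,0,-273,-227,0,0,0,-15.6,0]
}}

```text
clock: 1.1
eef_pos: [0.3701, 0.3097, 0.2164]
orientation: [[-1.0, 0.002, -0.0], [0.002, 1.0, -0.0], [0.0, -0.0, -1.0]]
wrist_force: [-0.1, 0.2, -0.1]
finger_gap: 1.001
grip_force: 0.0
```

```bash
cat >> h.py <<'E'
def go(xyz,deg,s=None):
    """tool-axes shift (mm) and z-turn (deg) to put TCP at xyz (m), tool y at world angle deg (mod 180)"""
    s=s or env.observe(); R=np.array(s["orientation"]); 
    d=R.T@(np.array(xyz)-s["eef_pos"])*1000
    a=np.degrees(np.arctan2(R[1,1],R[0,1])); t=(deg-a+90)%180-90
    tilt=np.degrees(np.arccos(-R[2,2])); print("shift",d.round(1),"turnz",round(-t,1),"tilt",tilt.round(2),"yaw",a.round(1))
def snap(n,f):
    s=env.observe(); p=env.camera_params(n); im=env.capture(n); cv2.imwrite(f"pics/{f}.png",im[:,:,::-1]); print("t",round(s["clock"],2),np.round(s["eef_pos"],4)); return im,p
E
python3 - <<'E'
from h import *
im,p=snap("wrist","w1")
T=np.array(p["camera_from_world"]);print(np.round(T,3),p["fx"],p["cx"],p["cy"]); print(-T[:3,:3].T@T[:3,3], env.observe()["q"])
E
```

```text
t 1.1 [0.3701 0.3097 0.2164]
[[ 0.002  1.     0.001 -0.311]
 [-0.965  0.002 -0.262  0.384]
 [-0.262 -0.     0.965 -0.294]
 [ 0.     0.     0.     1.   ]] 330.9973236548156 320.7005803269216 196.80279089287276
[0.29429227 0.3104072  0.38452398] [-0.8689438   0.16116296  0.11805067  1.96108589 -0.02235421  1.02074738
  0.83007497]
```

View pics/w1.png

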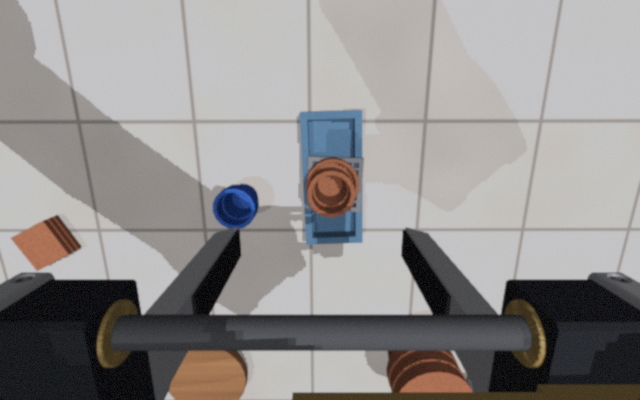

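```bash
cat >> h.py <<'E'
from scipy.optimize import least_squares
def circ(P,r):
    """centre of circle of known radius r fitted robustly to points P (mm)"""
    f=least_squares(lambda c:np.hypot(*(P-c).T)-r,P.mean(0),loss="soft_l1"); return f.x.round(1),np.abs(f.fun).mean().round(2)
E
python3 - <<'E'
from h import *
im=cv2.imread("pics/w1.png")[:,:,::-1].copy(); p=env.camera_params("wrist")
c=blob(im,(0,110,30),(18,255,255),(300,140,370,235),3); print(cv2.boundingRect(c))
P=ray("wrist",c.reshape(-1,2),.086,p)[:,:2]*1000
for v in(188,193,198): print(circ(P[c.reshape(-1,2)[:,1]>v],23))
print(proj("wrist",[[.3701,.3097,.086]],p))
c=blob(im,(95,80,30),(115,255,255),(290,100,370,250),25); print("tray",rect(c,.026,"wrist",p))
E
python3 - <<'E'
import cv2
im=cv2.imread("pics/w1.png")[100:255,280:390]; cv2.imwrite("pics/w1c.png",cv2.resize(im,None,fx=4,fy=3.8,interpolation=cv2.INTER_CUBIC))
E
```

```text
(307, 158, 51, 58)
(array([369.8, 321. ]), np.float64(0.52))
(array([369.8, 320.7]), np.float64(0.4))
(array([369.8, 320.6]), np.float64(0.3))
[[318.95875409 191.88082679]]
tray (array([371.1, 321.9]), array([170.3,  85.7]), 2.2)
```

View pics/w1c.png

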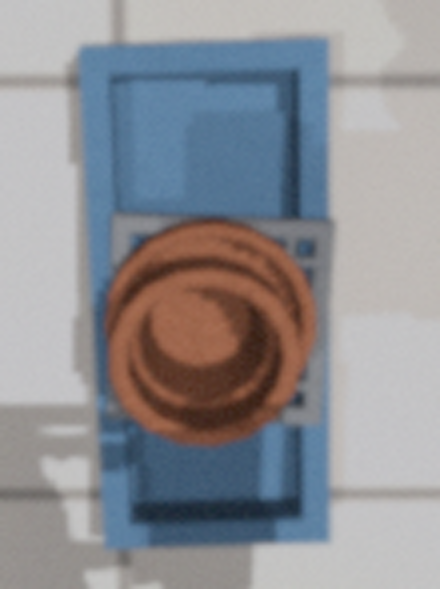

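The crop shows the tray (corners at pixels ~(300,112), (362,110), (362,242), (306,244)), the mesh with corners ~(308,156), (363,157), (360,212), and the pot rim centred near (332,192).

```bash
python3 - <<'E'
from h import *
p=env.camera_params("wrist")
u=lambda L:np.c_[280+np.array(L)[:,0]/4,100+np.array(L)[:,1]/3.8]
P=ray("wrist",u([(80,45),(328,38),(328,540),(104,548)]),.026,p)*1e3;print(P.round(1),P.mean(0).round(1))
P=ray("wrist",u([(112,212),(332,218),(320,425)]),.032,p)*1e3;print("mesh",P.round(1),((P[0]+P[2])/2).round(1))
# pot via top cam
im=cv2.imread("pics/top0.png")[:,:,::-1].copy()
c=blob(im,(0,110,30),(18,255,255),(190,240,228,285),3);print(cv2.boundingRect(c),proj("top",[[.3698,.3208,.086],[.3698,.315,.086]]))
go((.37,.3208,.0775),90)
E
python3 - <<'E'
import cv2
im=cv2.imread("pics/top0.png")[230:295,190:260]; cv2.imwrite("pics/t0c.png",cv2.resize(im,None,fx=8,fy=8,interpolation=cv2.INTER_CUBIC))
E
```

```text
[[298.8 289.7  26. ]
 [296.9 354.7  26. ]
 [445.9 359.5  26. ]
 [448.5 294.2  26. ]] [372.5 324.5  26. ]
mesh [[344.1 297.8  32. ]
 [345.9 356.6  32. ]
 [407.  355.3  32. ]] [375.5 326.5  32. ]
(201, 254, 20, 18) [[207.59949372 262.91254891]
 [209.51478154 262.92945337]]
shift [ -0.5  10.3 138.9] turnz -0.0 tilt 0.01 yaw 90.0
```

View pics/t0c.png

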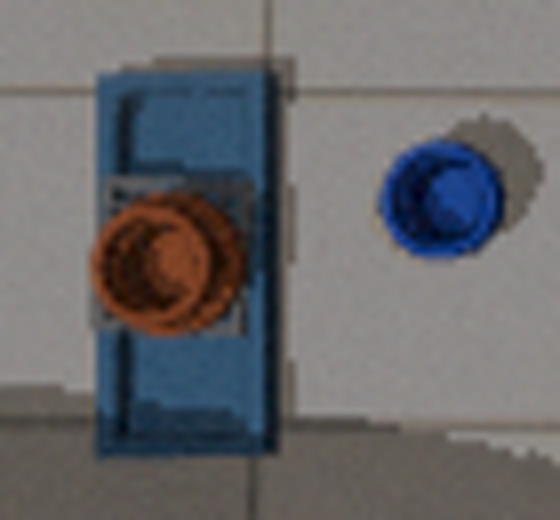

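Request:
{"fn": "servo_tool", "kwargs": {
  "increments": [0,3,20,0,0,0,0,0,9,55,0,0,0,0,0,9,95,0,0,0,0,0,9,125,0,0,0,0,0,9,142,0,0,0,0,0,9,146,0,0,0,0,0,9,146,0,0,0,0,0,9,146,0,0,0,0]
}}

```text
clock: 2.15
eef_pos: [0.3703, 0.3193, 0.0712]
orientation: [[-1.0, 0.0, 0.001], [0.0, 1.0, 0.001], [-0.001, 0.001, -1.0]]
wrist_force: [-0.1, -0.1, -0.6]
finger_gap: 0.999
grip_force: 0.0
```

Request:
{"fn": "servo_tool", "kwargs": {
  "increments": [0,0,0,0,0,0,0.3,0,0,0,0,0,0,0.4,0,0,0,0,0,0,0.45,0,0,0,0,0,0,0.5,0,0,0,0,0,0,0.55,0,0,0,0,0,0,0.7,0,0,0,0,0,0,0.7,0,0,0,0,0,0,0.7]
}}

```text
clock: 3.15
eef_pos: [0.3701, 0.3187, 0.0705]
orientation: [[-1.0, 0.0, 0.0], [0.0, 1.0, -0.0], [-0.0, -0.0, -1.0]]
wrist_force: [-0.3, -0.4, 0.8]
finger_gap: 0.485
grip_force: 30.0
```

Run:
```python
from h import *
s=env.observe(); print(s["grip_force"],s["finger_gap"],s["wrist_force"])
go((.6417,.1543,.20),60); go((.6417,.1543,.20),90); im,p=snap("top","t1")
```

```text
30.000015827827156 0.4847696930278425 [-0.25890938 -0.41125211  0.77887918]
shift [-271.6 -164.3 -129.5] turnz 30.0 tilt 0.0 yaw 90.0
shift [-271.6 -164.3 -129.5] turnz -0.0 tilt 0.0 yaw 90.0
t 3.15 [0.3701 0.3187 0.0705]
```

Request:
{"fn": "servo_tool", "kwargs": {
  "increments": [0,0,-8,0,0,0,0.7,0,0,-28,0,0,0,0.7,0,0,-55,0,0,0,0.7,-20,-12,-80,0,0,0,0.7,-60,-36,-90,0,0,0,0.7,-100,-61,-90,0,0,0,0.7,-145,-88,-90,0,0,0,0.7,-185,-112,-90,0,0,0,0.7]
}}

```text
clock: 4.2
eef_pos: [0.5565, 0.2054, 0.1611]
orientation: [[-1.0, 0.001, 0.0], [0.001, 1.0, 0.0], [-0.0, 0.0, -1.0]]
wrist_force: [-0.1, 0.5, -0.6]
finger_gap: 0.488
grip_force: 30.0
```

Request:
{"fn": "servo_tool", "kwargs": {
  "increments": [-35,-20,0,0,0,0,0.7,-62,-37,0,0,0,0,0.7,-80,-48,0,0,0,0,0.7,-86,-52,0,0,0,0,0.7,-86,-52,20,0,0,0,0.7,-86,-52,40,0,0,0,0.7,-86,-52,50,0,0,0,0.7,-86,-52,50,0,0,0,0.7]
}}

```text
clock: 5.2
eef_pos: [0.6403, 0.1548, 0.1094]
orientation: [[-1.0, 0.0, -0.002], [0.0, 1.0, -0.001], [0.002, -0.001, -1.0]]
wrist_force: [0.1, -0.8, -0.5]
finger_gap: 0.485
grip_force: 30.0
```

Run:
```python
from h import *
im,p=snap("wrist","w2"); go((.6417,.1543,.060),90)
c=blob(im,(5,90,40),(22,255,255),(150,100,500,390)); print(cv2.boundingRect(c), env.observe()["finger_gap"])
```

```text
t 5.2 [0.6403 0.1548 0.1094]
shift [-0.8 -0.4 50.3] turnz -0.0 tilt 0.03 yaw 90.0
(253, 141, 135, 164) 0.48648039012215705
```

View pics/w2.png

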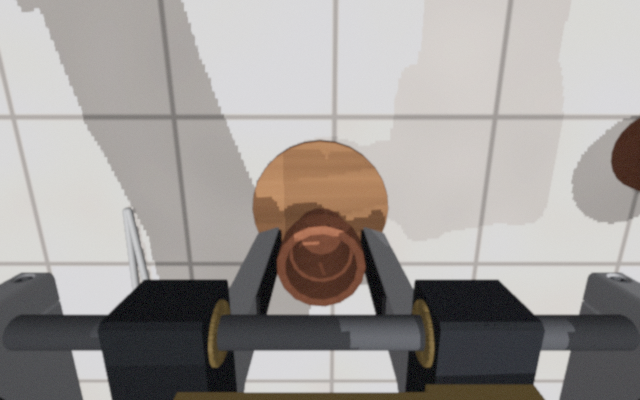

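The pot is held at (321,258) and the turntable disc is seen at u 253–388 with its top edge at v 141. I'll fit the disc from its upper arc.

Run:
```python
from h import *
im=cv2.imread("pics/w2.png")[:,:,::-1].copy(); p=env.camera_params("wrist")
c=blob(im,(5,90,40),(22,255,255),(150,100,500,390)).reshape(-1,2); c=c[c[:,1]<205]
print(circ(ray("wrist",c,.024,p)[:,:2]*1e3,55))
```

```text
(array([645.8, 154.9]), np.float64(0.66))
```

Request:
{"fn": "servo_tool", "kwargs": {
  "increments": [-2,0,15,0,0,0,0.7,-2,0,30,0,0,0,0.7,-2,0,40,0,0,0,0.7,-2,0,46,0,0,0,0.7,-2,0,49,0,0,0,0.7,-2,0,50.5,0,0,0,0.7,-2,0,50.5,0,0,0,0.7,-2,0,50.5,0,0,0,0.7]
}}

```text
clock: 6.25
eef_pos: [0.6432, 0.1546, 0.0603]
orientation: [[-1.0, 0.0, 0.0], [0.0, 1.0, 0.0], [-0.0, 0.0, -1.0]]
wrist_force: [0.5, -0.3, -1.1]
finger_gap: 0.485
grip_force: 30.0
```

Request:
{"fn": "servo_tool", "kwargs": {
  "increments": [0,0,0,0,0,0,0.5,0,0,0,0,0,0,0.45,0,0,0,0,0,0,0.3,0,0,0,0,0,0,0,0,0,0,0,0,0,0,0,0,-20,0,0,0,0,0,0,-50,0,0,0,0,0,0,-100,0,0,0,0]
}}

```text
clock: 7.25
eef_pos: [0.6424, 0.1544, 0.1613]
orientation: [[-1.0, 0.001, -0.001], [0.001, 1.0, -0.001], [0.001, -0.001, -1.0]]
wrist_force: [1.4, -0.0, 0.5]
finger_gap: 1.001
grip_force: 0.0
```

Run:
```python
from h import *
im,p=snap("wrist","w3"); go((.371,.322,.165),90); go((.371,.322,.165),0)
```

```text
t 7.25 [0.6424 0.1544 0.1613]
shift [274.7 166.8   2.6] turnz -0.1 tilt 0.45 yaw 89.9
shift [274.7 166.8   2.6] turnz 89.9 tilt 0.45 yaw 89.9
```

View pics/w3.png

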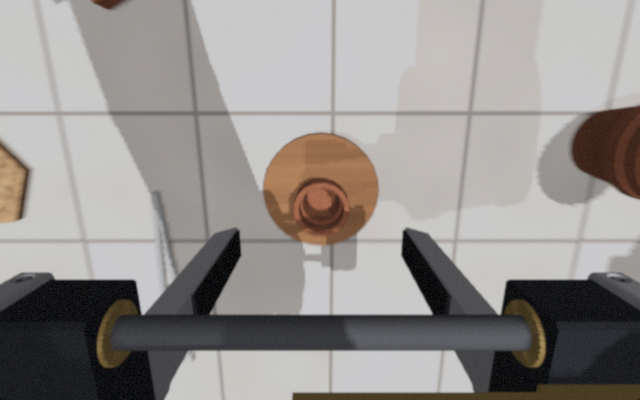

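The pot stands upright on the disc near its centre: rim at (321,207), disc centre at (321,188). Back to the stack.

Request:
{"fn": "servo_tool", "kwargs": {
  "increments": [20,12,-20,0,0,0,0,60,36,-45,0,0,0,0,110,67,-45,0,0,0,0,160,97,-45,0,0,0,0,210,127,-45,0,0,0,0,250,152,-45,0,0,0,0,272,165,-45,0,0,0,0,274,167,-45,0,0,0,0]
}}

```text
clock: 8.3
eef_pos: [0.3682, 0.3227, 0.2062]
orientation: [[-1.0, -0.002, 0.001], [-0.002, 1.0, 0.001], [-0.001, 0.001, -1.0]]
wrist_force: [-0.3, 0.3, 1.0]
finger_gap: 1.0
grip_force: 0.0
```

Run:
```python
from h import *
im,p=snap("wrist","w4"); go((.371,.32,.046),90)
c=blob(im,(0,110,30),(18,255,255),(270,140,370,235),3); print(cv2.boundingRect(c))
P=ray("wrist",c.reshape(-1,2),.048,p)[:,:2]*1000
print(circ(P[c.reshape(-1,2)[:,1]>cv2.boundingRect(c)[1]+25],28))
# pot check, top camera
im,p=snap("top","t2"); cv2.imwrite("pics/c4.png",np.hstack([cv2.resize(cv2.imread("pics/w4.png")[80:260,240:400],None,fx=2.4,fy=2.4),cv2.resize(im[150:222,230:290,::-1],None,fx=6,fy=6)]))
```

```text
t 8.3 [0.3682 0.3227 0.2062]
shift [ -1.8  -2.5 160. ] turnz 0.0 tilt 0.09 yaw 90.0
(293, 161, 53, 53)
(array([370.8, 322.3]), np.float64(0.59))
t 8.35 [0.369  0.3223 0.206 ]
```

View pics/c4.png

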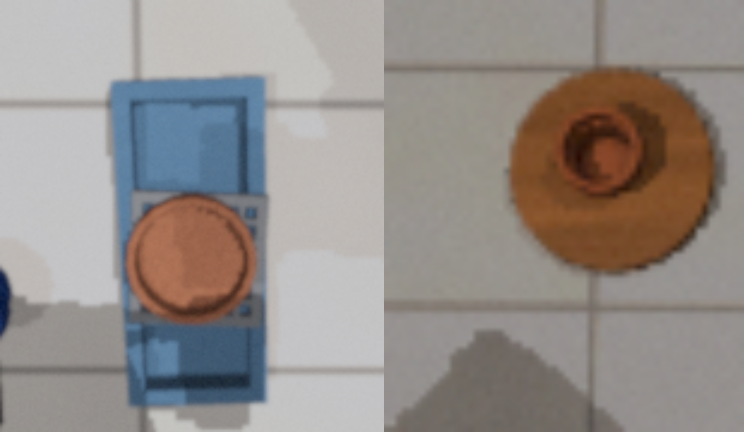

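Run:
```python
from h import *
print(ray("top",[265.7,175.3],.074),ray("top",[268,178.3],.024)); go((.3708,.3213,.047),90)
```

```text
[[0.64020541 0.15306536 0.074     ]] [[0.63896556 0.15255932 0.024     ]]
shift [ -0.9  -0.5 158.8] turnz -0.0 tilt 0.07 yaw 90.0
```

Pot is centred to about 1–2 mm. Down to the saucer.

Request:
{"fn": "servo_tool", "kwargs": {
  "increments": [-1,-1,25,0,0,0,0,-1,-1,65,0,0,0,0,-1,-1,105,0,0,0,0,-1,-1,135,0,0,0,0,-1,-1,152,0,0,0,0,-1,-1,159,0,0,0,0,-1,-1,159,0,0,0,0,-1,-1,159,0,0,0,0]
}}

```text
clock: 9.4
eef_pos: [0.3707, 0.3208, 0.0467]
orientation: [[-1.0, 0.001, 0.001], [0.001, 1.0, 0.001], [-0.001, 0.001, -1.0]]
wrist_force: [-0.0, -0.4, 0.2]
finger_gap: 0.998
grip_force: 0.0
```

Request:
{"fn": "servo_tool", "kwargs": {
  "increments": [0,0,0,0,0,0,0.2,0,0,0,0,0,0,0.3,0,0,0,0,0,0,0.35,0,0,0,0,0,0,0.4,0,0,0,0,0,0,0.45,0,0,0,0,0,0,0.6,0,0,0,0,0,0,0.6,0,0,0,0,0,0,0.6]
}}

```text
clock: 10.4
eef_pos: [0.3702, 0.3207, 0.046]
orientation: [[-1.0, 0.001, 0.0], [0.001, 1.0, -0.0], [-0.0, -0.0, -1.0]]
wrist_force: [0.5, 0.4, 1.3]
finger_gap: 0.583
grip_force: 30.0
```

Run:
```python
from h import *
go((.632,-.189,.11),90)
```

```text
shift [-262.1 -509.6  -64. ] turnz -0.0 tilt 0.0 yaw 90.0
```

Request:
{"fn": "servo_tool", "kwargs": {
  "increments": [0,0,-8,0,0,0,0.6,0,0,-28,0,0,0,0.6,0,0,-58,0,0,0,0.6,-8,-16,-85,0,0,0,0.6,-26,-50,-100,0,0,0,0.6,-47,-92,-100,0,0,0,0.6,-70,-136,-100,0,0,0,0.6,-93,-180,-100,0,0,0,0.6]
}}

```text
clock: 11.4
eef_pos: [0.4636, 0.1392, 0.1466]
orientation: [[-1.0, 0.0, 0.001], [0.0, 1.0, 0.0], [-0.001, 0.0, -1.0]]
wrist_force: [0.7, 0.3, -0.6]
finger_gap: 0.586
grip_force: 30.0
```

Request:
{"fn": "servo_tool", "kwargs": {
  "increments": [-23,-44,0,0,0,0,0.6,-46,-88,0,0,0,0,0.6,-69,-132,0,0,0,0,0.6,-92,-178,0,0,0,0,0.6,-115,-223,0,0,0,0,0.6,-138,-268,0,0,0,0,0.6,-155,-302,0,0,0,0,0.6,-165,-322,0,0,0,0,0.6]
}}

```text
clock: 12.4
eef_pos: [0.6281, -0.1836, 0.1463]
orientation: [[-1.0, 0.002, -0.0], [0.002, 1.0, -0.001], [0.0, -0.001, -1.0]]
wrist_force: [-0.5, -0.0, -0.4]
finger_gap: 0.585
grip_force: 30.0
```

Run:
```python
from h import *
im,p=snap("wrist","w5"); go((.632,-.189,.025),90)
c=blob(im,(8,60,60),(25,255,255),(200,60,480,330)).reshape(-1,2); print(cv2.boundingRect(c))
cv2.imwrite("pics/w5c.png",cv2.resize(im[60:340,180:460,::-1],None,fx=1.7,fy=1.7))
```

```text
t 12.4 [ 0.6281 -0.1836  0.1463]
shift [ -3.5  -3.  121.3] turnz -0.2 tilt 0.1 yaw 89.8
(259, 143, 113, 157)
```

View pics/w5c.png

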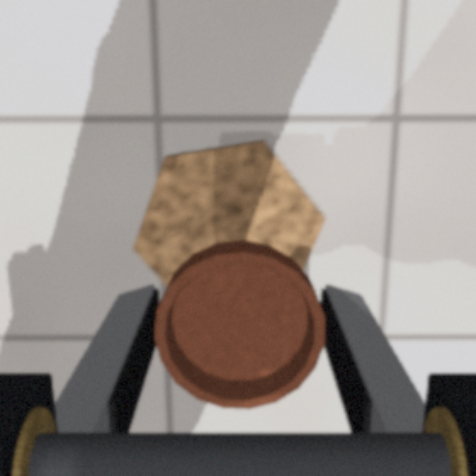

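The saucer is level in the grip at crop (240,325). The cork's opposite corners are at crop (133,248) and (325,218), which gives its centre.

Run:
```python
from h import *
p=env.camera_params("wrist")
P=ray("wrist",np.array([(133,248),(325,218)])/1.7+(180,60),.01,p); print(P,P.mean(0),np.hypot(*(P[0]-P[1])[:2])); print(env.observe()["eef_pos"])
go((.633,-.1885,.0245),90)
```

```text
[[ 0.64423104 -0.2452202   0.01      ]
 [ 0.6271885  -0.13739747  0.01      ]] [ 0.63570977 -0.19130883  0.01      ] 0.10916129955294628
[ 0.62847949 -0.18575516  0.14631378]
shift [ -4.5  -2.5 121.8] turnz -0.2 tilt 0.1 yaw 89.8
```

Request:
{"fn": "servo_tool", "kwargs": {
  "increments": [-3,-2,20,0,0,0,0.6,-5,-4,50,0,0,0,0.6,-5,-4,80,0,0,0,0.6,-5,-4,102,0,0,0,0.6,-5,-4,115,0,0,0,0.6,-5,-4,120,0,0,0,0.6,-5,-4,121.5,0,0,0,0.6,-5,-4,121.5,0,0,0,0.6]
}}

```text
clock: 13.45
eef_pos: [0.6333, -0.1855, 0.0252]
orientation: [[-1.0, 0.001, 0.001], [0.001, 1.0, -0.0], [-0.001, -0.0, -1.0]]
wrist_force: [0.9, -0.8, -0.8]
finger_gap: 0.585
grip_force: 30.0
```

Request:
{"fn": "servo_tool", "kwargs": {
  "increments": [0,0,0,0,0,0,0.4,0,0,0,0,0,0,0.3,0,0,0,0,0,0,0.1,0,0,0,0,0,0,0,0,0,0,0,0,0,0,0,0,-20,0,0,0,0,0,0,-60,0,0,0,0,0,0,-115,0,0,0,0]
}}

```text
clock: 14.45
eef_pos: [0.6323, -0.1853, 0.1413]
orientation: [[-1.0, 0.001, -0.001], [0.001, 1.0, 0.0], [0.001, 0.0, -1.0]]
wrist_force: [1.0, -0.2, 0.2]
finger_gap: 1.001
grip_force: 0.0
```

Run:
```python
from h import *
im,p=snap("wrist","w6"); 
c=blob(im,(0,120,30),(11,255,255),(220,120,420,330),3).reshape(-1,2); x=cv2.boundingRect(c);print(x)
print(circ(ray("wrist",c[c[:,1]>x[1]+x[3]//2],.026,p)[:,:2]*1e3,28))
go((.372,.322,.2),0)
```

```text
t 14.45 [ 0.6323 -0.1853  0.1413]
(290, 168, 62, 63)
(array([ 635.7, -184.5]), np.float64(0.42))
shift [263.6 508.3 -53.6] turnz 89.9 tilt 0.5 yaw 89.9
```

View pics/w6.png

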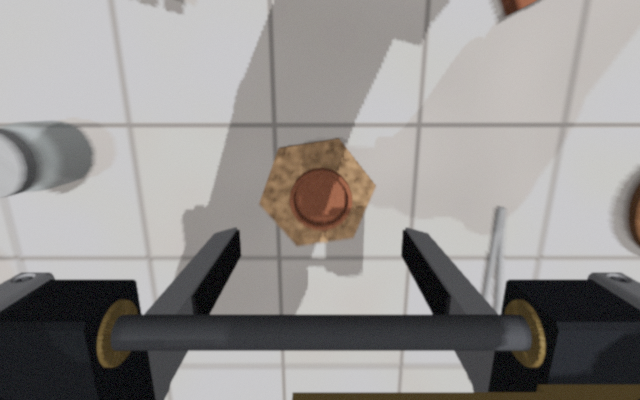

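The saucer lies flat on the cork about 5 mm from centre. Now back for the mesh, turning the gripper 90°.

Request:
{"fn": "servo_tool", "kwargs": {
  "increments": [12,22,-30,0,0,4,0,35,66,-55,0,0,12,0,60,115,-65,0,0,20,0,85,165,-65,0,0,28,0,110,215,-65,0,0,36,0,135,265,-65,0,0,44,0,160,310,-65,0,0,52,0,180,350,-65,0,0,60,0]
}}

```text
clock: 15.5
eef_pos: [0.4521, 0.1663, 0.2057]
orientation: [[-0.496, 0.868, 0.001], [0.868, 0.496, 0.001], [0.0, 0.002, -1.0]]
wrist_force: [0.4, -0.1, 0.1]
finger_gap: 0.998
grip_force: 0.0
```

Run:
```python
from h import *
go((.374,.325,.2),0); print(env.observe()["q"].round(2) if hasattr(env.observe()["q"],"round") else env.observe()["q"])
```

```text
shift [176.6  10.9   5.8] turnz 29.7 tilt 0.1 yaw 29.7
[-0.78  0.18  0.41  1.98 -0.09  0.99  0.19]
```

Request:
{"fn": "servo_tool", "kwargs": {
  "increments": [40,2,0,0,0,8,0.15,85,5,0,0,0,16,0.15,125,8,0,0,0,24,0.15,155,10,3,0,0,29.7,0.15,172,11,5,0,0,29.7,0.15,177,11,6,0,0,29.7,0.15,177,11,6,0,0,29.7,0.15,177,11,6,0,0,29.7,0.15]
}}

```text
clock: 16.5
eef_pos: [0.3748, 0.3226, 0.1986]
orientation: [[-0.004, 1.0, 0.0], [1.0, 0.004, -0.0], [-0.0, 0.0, -1.0]]
wrist_force: [0.5, 0.1, 0.4]
finger_gap: 0.851
grip_force: 0.0
```

Run:
```python
from h import *
im,p=snap("wrist","w7"); go((.375,.325,.029),0)
cv2.imwrite("pics/w7c.png",cv2.resize(im[100:300,200:440,::-1],None,fx=3,fy=3,interpolation=cv2.INTER_CUBIC))
```

```text
t 16.5 [0.3748 0.3226 0.1986]
shift [  2.3   0.3 169.6] turnz 0.2 tilt 0.01 yaw 0.2
```

View pics/w7c.png

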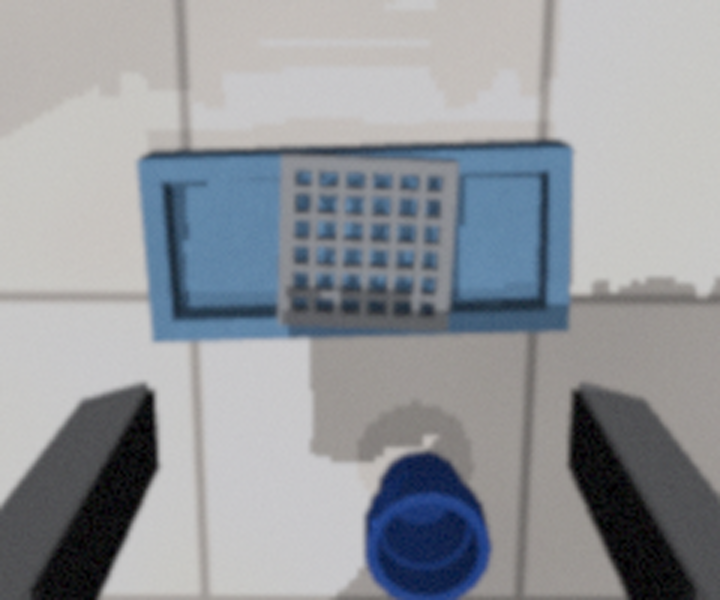

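The mesh's corners in the crop are ~(281,155), (460,162), (450,327), (279,319). The tray's rim corners are ~(141,157), (571,148), (568,328), (153,340).

Run:
```python
from h import *
p=env.camera_params("wrist")
for n,L,z in[("mesh",[(281,155),(460,162),(450,327),(279,319)],.032),("tray",[(141,157),(571,148),(568,328),(153,340)],.026),("tips",[(155,388),(575,388)],.1876)]:
    P=ray("wrist",np.array(L)/3+(200,100),z,p)[:,:2]*1e3; print(n,P.round(1).tolist(),P.mean(0).round(1),np.degrees(np.arctan2(*(P[1]-P[0])[::-1])).round(1))
go((.373,.324,.03),0)
```

```text
mesh [[347.7, 356.0], [408.1, 353.8], [406.3, 295.6], [346.0, 298.3]] [377.  325.9] -2.0
tray [[299.2, 354.4], [446.5, 358.0], [449.2, 293.5], [299.9, 288.4]] [373.7 323.6] 1.4
tips [[335.3, 331.5], [416.0, 331.7]] [375.6 331.6] 0.2
shift [  1.3  -1.7 168.6] turnz 0.2 tilt 0.01 yaw 0.2
```

Request:
{"fn": "servo_tool", "kwargs": {
  "increments": [2,1,25,0,0,2,0.15,2,1,65,0,0,2,0.15,2,1,105,0,0,2,0.15,2,1,135,0,0,2,0.15,2,1,155,0,0,2,0.15,2,1,167,0,0,2,0.15,2,1,167,0,0,2,0.15,2,1,167,0,0,2,0.15]
}}

```text
clock: 17.55
eef_pos: [0.3756, 0.3257, 0.0322]
orientation: [[0.03, 1.0, 0.001], [1.0, -0.03, 0.001], [0.001, 0.001, -1.0]]
wrist_force: [0.0, -0.2, 0.4]
finger_gap: 0.85
grip_force: 0.0
```

Request:
{"fn": "servo_tool", "kwargs": {
  "increments": [0,0,0,0,0,0,0.25,0,0,0,0,0,0,0.3,0,0,0,0,0,0,0.35,0,0,0,0,0,0,0.38,0,0,0,0,0,0,0.45,0,0,0,0,0,0,0.55,0,0,0,0,0,0,0.55,0,0,0,0,0,0,0.55]
}}

```text
clock: 18.55
eef_pos: [0.3752, 0.3256, 0.0316]
orientation: [[0.03, 1.0, 0.0], [1.0, -0.03, 0.0], [0.0, 0.0, -1.0]]
wrist_force: [-2.3, -1.2, 6.2]
finger_gap: 0.636
grip_force: 30.0
```

Run:
```python
from h import *
go((.449,-.0225,.13),27)
```

```text
shift [-345.7   84.3  -98.4] turnz -28.7 tilt 0.01 yaw -1.7
```

Request:
{"fn": "servo_tool", "kwargs": {
  "increments": [0,0,-5,0,0,0,0.55,0,0,-18,0,0,0,0.55,0,0,-40,0,0,0,0.55,0,0,-70,0,0,0,0.55,-20,5,-95,0,0,-2,0.55,-55,13,-100,0,0,-5,0.55,-95,23,-100,0,0,-9,0.55,-140,34,-100,0,0,-13,0.55]
}}

```text
clock: 19.55
eef_pos: [0.4051, 0.1836, 0.1324]
orientation: [[-0.198, 0.98, 0.001], [0.98, 0.198, 0.001], [0.001, 0.001, -1.0]]
wrist_force: [1.4, -0.1, -0.6]
finger_gap: 0.633
grip_force: 30.0
```

Run:
```python
from h import *
go((.449,-.0225,.13),27); im=snap("wrist","w8")
```

```text
shift [-210.7    2.1    2.3] turnz -15.6 tilt 0.06 yaw 11.4
t 19.55 [0.4051 0.1836 0.1324]
```

Request:
{"fn": "servo_tool", "kwargs": {
  "increments": [-40,0,0,0,0,-4,0.55,-80,1,0,0,0,-8,0.55,-125,1,0,0,0,-12,0.55,-165,2,0,0,0,-15.6,0.55,-195,2,0,0,0,-15.6,0.55,-208,2,0,0,0,-15.6,0.55,-211,2,0,0,0,-15.6,0.55,-211,2,0,0,0,-15.6,0.55]
}}

```text
clock: 20.6
eef_pos: [0.448, -0.0211, 0.1316]
orientation: [[-0.453, 0.892, -0.0], [0.892, 0.453, 0.0], [0.0, -0.0, -1.0]]
wrist_force: [0.5, 0.6, 0.3]
finger_gap: 0.633
grip_force: 30.0
```

Run:
```python
from h import *
im,p=snap("wrist","w9"); go((.449,-.0225,.06),27)
t,q=snap("top","t9"); a=cv2.resize(im[100:300,200:440,::-1],None,fx=2,fy=2,interpolation=cv2.INTER_CUBIC); b=cv2.resize(t[200:280,285:360,::-1],None,fy=5,fx=4)
cv2.imwrite("pics/w9c.png",np.hstack([a,b])) ; print(a.shape,b.shape)
```

```text
t 20.6 [ 0.448  -0.0211  0.1316]
shift [-1.8  0.2 71.5] turnz -0.1 tilt 0.01 yaw 26.9
t 20.65 [ 0.448  -0.021   0.1315]
(400, 480, 3) (400, 300, 3)
```

View pics/w9c.png

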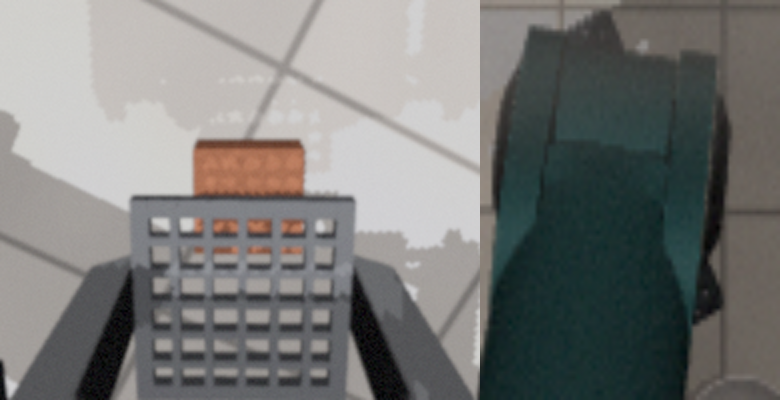

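The mesh is held level at crop (131–355, 198+). The tile's far top edge shows at crop (194–304, ~146), aligned with the mesh.

Run:
```python
from h import *
p=env.camera_params("wrist"); s=env.observe(); R=np.array(s["orientation"]); t=np.array(s["eef_pos"])
for n,L,z in[("tile",[(194,147),(304,146)],.024),("mesh",[(131,198),(355,198)],.132)]:
    P=ray("wrist",np.array(L)/2+(200,100),z,p); Q=(P-t)@R*1e3; print(n,Q.round(1).tolist())
```

```text
tile [[22.4, -19.3, 107.5], [22.8, 27.2, 107.5]]
mesh [[30.0, -28.3, -0.5], [30.0, 30.6, -0.5]]
```

Request:
{"fn": "servo_tool", "kwargs": {
  "increments": [-1,1,15,0,0,0,0.55,-1.5,2,40,0,0,0,0.55,-1.5,2,65,0,0,0,0.55,-1.5,2,85,0,0,0,0.55,-1.5,2,96,0,0,0,0.55,-1.5,2,100,0,0,0,0.55,-1.5,2,101.5,0,0,0,0.55,-1.5,2,101.5,0,0,0,0.55]
}}

```text
clock: 21.7
eef_pos: [0.4508, -0.0224, 0.0304]
orientation: [[-0.452, 0.892, 0.001], [0.892, 0.452, 0.0], [-0.0, 0.001, -1.0]]
wrist_force: [-0.1, 0.2, -0.1]
finger_gap: 0.635
grip_force: 30.0
```

Request:
{"fn": "servo_tool", "kwargs": {
  "increments": [0,0,0,0,0,0,0.34,0,0,0,0,0,0,0.25,0,0,0,0,0,0,0.15,0,0,0,0,0,0,0,0,0,-5,0,0,0,0,0,0,-25,0,0,0,0,0,0,-60,0,0,0,0,0,0,-110,0,0,0,0]
}}

```text
clock: 22.7
eef_pos: [0.4498, -0.0227, 0.1408]
orientation: [[-0.452, 0.892, -0.002], [0.892, 0.452, -0.001], [0.0, -0.002, -1.0]]
wrist_force: [0.2, 0.2, 0.9]
finger_gap: 0.997
grip_force: 0.0
```

Run:
```python
from h import *
im,p=snap("wrist","w10"); go((.373,.323,.17),90)
cv2.imwrite("pics/w10c.png",cv2.resize(im[100:300,200:440,::-1],None,fx=2,fy=2,interpolation=cv2.INTER_CUBIC))
```

```text
t 22.7 [ 0.4498 -0.0227  0.1408]
shift [344.7  85.1 -23.7] turnz -63.2 tilt 0.3 yaw 26.8
```

View pics/w10c.png

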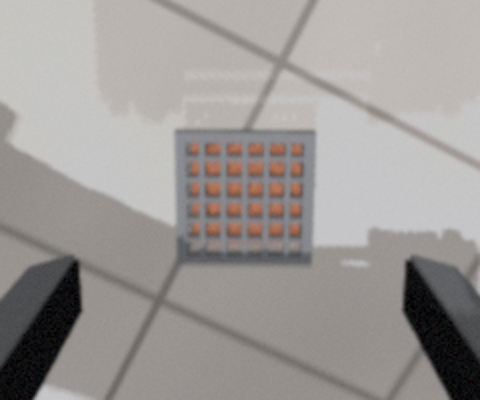

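The mesh lies flat on the tiles, with the tiles visible almost symmetrically through its holes. Now the tray.

Request:
{"fn": "servo_tool", "kwargs": {
  "increments": [20,5,-15,0,0,-5,0,60,15,-40,0,0,-14,0,105,26,-55,0,0,-23,0,155,38,-60,0,0,-32,0,205,50,-60,0,0,-41,0,255,63,-60,0,0,-50,0,300,74,-60,0,0,-58,0,330,81,-60,0,0,-63,0]
}}

```text
clock: 23.75
eef_pos: [0.373, 0.3102, 0.2002]
orientation: [[-1.0, -0.002, 0.0], [-0.002, 1.0, 0.0], [-0.0, 0.0, -1.0]]
wrist_force: [0.7, 0.2, -0.9]
finger_gap: 0.997
grip_force: 0.0
```

Request:
{"fn": "servo_tool", "kwargs": {
  "increments": [-6,13,0,0,0,-2,0,-6,13,0,0,0,-2,0,-6,13,0,0,0,-2,0,-6,13,0,0,0,-2,0,-6,13,0,0,0,-2,0,-6,13,0,0,0,-2,0,-6,13,0,0,0,-2,0,-6,13,0,0,0,-2,0]
}}

```text
clock: 24.75
eef_pos: [0.3797, 0.3215, 0.2]
orientation: [[-0.999, -0.033, 0.0], [-0.033, 0.999, -0.0], [0.0, -0.0, -1.0]]
wrist_force: [0.3, -0.7, 0.1]
finger_gap: 1.002
grip_force: 0.0
```

Run:
```python
from h import *
im,p=snap("wrist","w11"); go((.373,.323,.020),91.7)
c=blob(im,(95,80,60),(112,255,255),(280,90,380,270),5); print(cv2.boundingRect(c),rect(c,.026,"wrist",p))
t,q=snap("top","t11"); cv2.imwrite("pics/w11c.png",np.hstack([cv2.resize(im[80:280,260:400,::-1],None,fx=3,fy=3,interpolation=cv2.INTER_CUBIC)]))
```

```text
t 24.75 [0.3797 0.3215 0.2   ]
shift [  6.6   1.7 179.9] turnz 0.2 tilt 0.01 yaw 91.9
(289, 102, 66, 139) (array([372.9, 323. ]), array([147.3,  65.1]), 1.9)
t 24.8 [0.3797 0.3215 0.1999]
```

View pics/w11c.png

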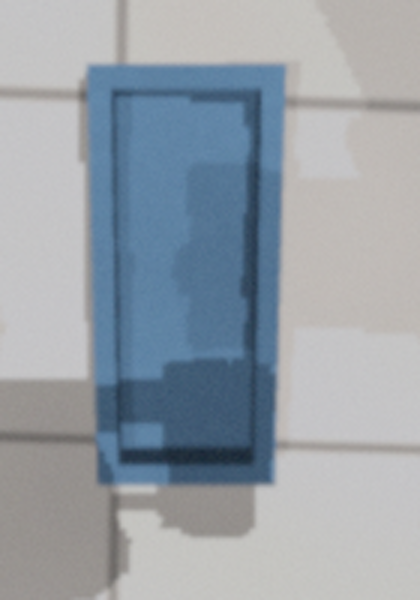

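The empty tray is at (0.373, 0.323), yaw 1.9°.

Request:
{"fn": "servo_tool", "kwargs": {
  "increments": [4,1,25,0,0,0,0,6.5,1.5,70,0,0,0,0,6.5,1.5,115,0,0,0,0,6.5,1.5,150,0,0,0,0,6.5,1.5,172,0,0,0,0,6.5,1.5,183,0,0,0,0,6.5,1.5,183,0,0,0,0,6.5,1.5,183,0,0,0,0]
}}

```text
clock: 25.85
eef_pos: [0.3736, 0.3232, 0.0178]
orientation: [[-0.999, -0.033, 0.001], [-0.033, 0.999, 0.001], [-0.001, 0.001, -1.0]]
wrist_force: [0.2, -0.1, -0.1]
finger_gap: 1.0
grip_force: 0.0
```

Request:
{"fn": "servo_tool", "kwargs": {
  "increments": [0,0,0,0,0,0,0.2,0,0,0,0,0,0,0.25,0,0,0,0,0,0,0.3,0,0,0,0,0,0,0.4,0,0,0,0,0,0,0.5,0,0,0,0,0,0,0.5,0,0,0,0,0,0,0.5,0,0,0,0,0,0,0.5]
}}

```text
clock: 26.85
eef_pos: [0.3732, 0.3228, 0.0171]
orientation: [[-0.999, -0.033, 0.0], [-0.033, 0.999, 0.0], [-0.0, 0.0, -1.0]]
wrist_force: [-1.2, -0.5, 5.9]
finger_gap: 0.701
grip_force: 30.0
```

Run:
```python
from h import *
go((.3696,-.3206,.13),75.3); print(env.observe()["q"])
```

```text
shift [  24.6 -643.  -112.9] turnz 16.6 tilt 0.01 yaw 91.9
[-0.84391994  0.48823276  0.08194567  2.07635835 -0.07004392  0.57942227
  0.89054743]
```

Request:
{"fn": "servo_tool", "kwargs": {
  "increments": [0,0,-5,0,0,0,0.5,0,0,-18,0,0,0,0.5,0,0,-40,0,0,0,0.5,0,0,-70,0,0,0,0.5,-8,-15,-100,0,0,0,0.5,-22,-45,-120,0,0,1,0.5,-40,-85,-125,0,0,2,0.5,-55,-125,-125,0,0,3,0.5]
}}

```text
clock: 27.85
eef_pos: [0.4329, 0.1986, 0.1433]
orientation: [[-1.0, 0.02, 0.001], [0.02, 1.0, 0.001], [-0.001, 0.001, -1.0]]
wrist_force: [0.6, 1.5, -3.3]
finger_gap: 0.697
grip_force: 30.0
```

Run:
```python
from h import *
go((.3696,-.3206,.13),75.3); go((.455,0,.14),85); s=env.observe(); print(s["wrist_force"],s["finger_gap"])
```

```text
shift [  52.9 -520.4   12.7] turnz 13.6 tilt 0.1 yaw 88.9
shift [ -26.1 -198.1    3.2] turnz 3.9 tilt 0.1 yaw 88.9
[ 0.59564602  1.46501768 -3.29618589] 0.6966981621274934
```

Request:
{"fn": "servo_tool", "kwargs": {
  "increments": [-12,-40,0,0,0,1,0.5,-19,-82,0,0,0,2,0.5,-24,-125,0,0,0,3,0.5,-26,-168,0,0,0,4,0.5,-25,-210,0,0,0,5,0.5,-20,-252,0,0,0,6,0.5,-12,-294,0,0,0,7,0.5,-2,-334,0,0,0,8,0.5]
}}

```text
clock: 28.85
eef_pos: [0.4272, -0.1356, 0.1428]
orientation: [[-0.987, 0.159, 0.001], [0.159, 0.987, 0.0], [-0.001, 0.0, -1.0]]
wrist_force: [0.1, 0.5, -1.3]
finger_gap: 0.699
grip_force: 30.0
```

Run:
```python
from h import *
go((.3696,-.3206,.13),75.3)
```

```text
shift [  27.4 -191.9   12.7] turnz 5.5 tilt 0.06 yaw 80.8
```

Request:
{"fn": "servo_tool", "kwargs": {
  "increments": [6,-38,0,0,0,1,0.5,12,-80,0,0,0,2.5,0.5,18,-120,0,0,0,4,0.5,23,-155,3,0,0,5.5,0.5,26,-180,8,0,0,5.5,0.5,27,-190,12,0,0,5.5,0.5,27,-192,12,0,0,5.5,0.5,27,-192,12,0,0,5.5,0.5]
}}

```text
clock: 29.85
eef_pos: [0.3709, -0.3188, 0.1302]
orientation: [[-0.968, 0.252, 0.0], [0.252, 0.968, 0.0], [-0.0, 0.0, -1.0]]
wrist_force: [0.1, 0.4, -2.1]
finger_gap: 0.698
grip_force: 30.0
```

Run:
```python
from h import *
im,p=snap("wrist","w12"); go((.3696,-.3206,.046),75.3)
cv2.imwrite("pics/w12c.png",cv2.resize(im[20:320,190:450,::-1],None,fx=1.9,fy=1.9,interpolation=cv2.INTER_CUBIC))
```

```text
t 29.85 [ 0.3709 -0.3188  0.1302]
shift [ 0.9 -2.2 84.2] turnz 0.1 tilt 0.02 yaw 75.4
```

View pics/w12c.png

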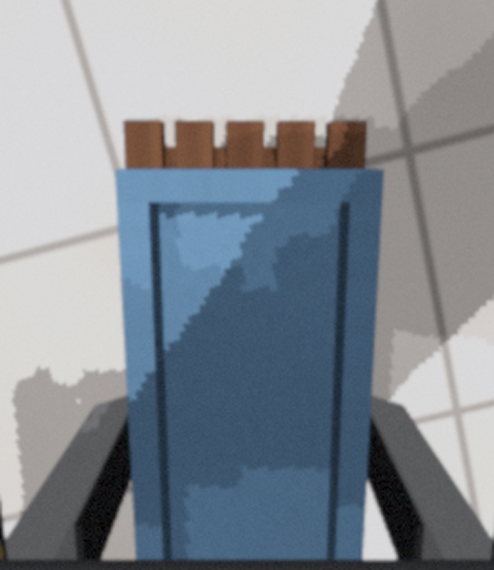

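The tray is parallel to the slats. The stand's far-end corners are at crop (124,122) and (366,122), the tray's at (118,170) and (382,170).

Run:
```python
from h import *
p=env.camera_params("wrist"); s=env.observe(); R=np.array(s["orientation"]); t=np.array(s["eef_pos"]); print(t)
for n,L,z in[("stand",[(124,122),(366,122)],.028),("tray",[(118,170),(382,170)],.139)]:
    Q=(ray("wrist",np.array(L)/1.9+(190,20),z,p)-t)@R*1e3; print(n,Q.round(1).tolist())
```

```text
[ 0.37099734 -0.31876623  0.1302171 ]
stand [[93.0, -49.8, 102.2], [92.9, 48.9, 102.2]]
tray [[74.9, -31.1, -8.8], [74.8, 33.6, -8.8]]
```

Request:
{"fn": "servo_tool", "kwargs": {
  "increments": [0,-1.5,15,0,0,0,0.5,0,-1.5,35,0,0,0,0.5,0,-1.5,55,0,0,0,0.5,0,-1.5,70,0,0,0,0.5,0,-1.5,79,0,0,0,0.5,0,-1.5,83,0,0,0,0.5,0,-1.5,84.5,0,0,0,0.5,0,-1.5,84.5,0,0,0,0.5]
}}

```text
clock: 30.9
eef_pos: [0.3703, -0.3212, 0.0458]
orientation: [[-0.968, 0.253, 0.0], [0.253, 0.968, -0.0], [-0.001, -0.0, -1.0]]
wrist_force: [-0.3, 0.4, -1.5]
finger_gap: 0.7
grip_force: 30.0
```

Request:
{"fn": "servo_tool", "kwargs": {
  "increments": [0,0,0,0,0,0,0.27,0,0,0,0,0,0,0.2,0,0,0,0,0,0,0.1,0,0,0,0,0,0,0,0,0,-5,0,0,0,0,0,0,-25,0,0,0,0,0,0,-65,0,0,0,0,0,0,-125,0,0,0,0]
}}

```text
clock: 31.9
eef_pos: [0.3693, -0.3206, 0.1713]
orientation: [[-0.968, 0.253, -0.002], [0.253, 0.968, 0.001], [0.002, 0.0, -1.0]]
wrist_force: [1.1, -0.4, 0.5]
finger_gap: 0.998
grip_force: 0.0
```

Run:
```python
from h import *
im,p=snap("wrist","w13")
c=blob(im,(95,80,60),(115,255,255),(240,60,420,290),5); print(cv2.boundingRect(c),rect(c,.054,"wrist",p)); c=blob(im,(0,80,30),(20,255,255),(200,40,440,300),9); print(rect(c,.028,"wrist",p))
```

```text
t 31.9 [ 0.3693 -0.3206  0.1713]
(281, 110, 80, 164) (array([ 370.8, -320.4]), array([ 66.3, 150.2]), 75.3)
(array([ 371.7, -319.7]), array([ 99.2, 187.9]), 75.3)
```

View pics/w13.png

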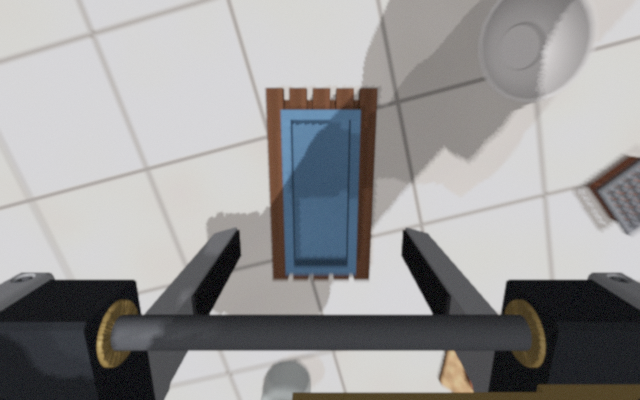

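The tray sits 1 mm from the stand's centre and parallel to it. All four pieces are out, so I'm handing in.

```bash
python3 -c "
from plant import env
print(env.hand_in())"
```

```text
the job is handed in; nothing more can be done
None
```

I handed the job in at about 32 s, but no verdict came back. By the camera checks, the pot is on the turntable, the saucer on the cork about 5 mm off centre, the mesh flat on the tiles, and the tray lengthwise on the stand about 1 mm off centre, with all four released.

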